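# Dispense the long desiccant tub with its rocker lever and push it to the lens end

### The job

Press down the outer paddle of the lever over the lane that holds the longer desiccant tub, so its gate lifts and the tub rolls out into the gutter, then let the lever spring back. With the fingertips push that tub along the gutter, without picking it up, until it rests against the end wall nearer the black lens. Leave the shorter tub and its lever alone, disturb nothing else, and finish clear of everything.

Things in the scene. Friction and masses are not known exactly. Their poses are not given: they have to be found in the camera images.
- dispenser: grey two-lane tub dispenser, fixed. Origin on the surface under its middle; +x points uphill to the back, +y to its left, z up. Lanes centred at y +36 (left) and -36 mm (right), each 62 mm wide, slope 12 degrees down toward -x to mouths at x -20, height 24 mm; one tub lies behind each gate (x 30 mm). Each gate hangs from the inner end of an aluminium lever, pivoted beside its lane
- gutter (a point): middle of the floor of the straight open-topped gutter crossing in front of both lanes; at x -46, y 0, height 12 mm in the dispenser's frame, axes parallel to it. Inside it is 44 mm wide (x) and 300 mm long (y -150 to +150 mm, where the end walls stand); walls rise to 42 mm above the surface (24 mm at the lanes' mouths)
- lever_left (a joint): rocking lever over the dispenser's left (+y) lane, rad: 0 at rest with the gate down, grows as its outer paddle is pressed, stop at 0.5. The tub rolls out, within a second, once it exceeds about 0.4 (paddle about 26 mm down). Takes about 2 N at first, 4 N at the stop; springs back when let go
- lever_right (a joint): rocking lever over the dispenser's right (-y) lane, rad: 0 at rest with the gate down, grows as its outer paddle is pressed, stop at 0.5. The tub rolls out, within a second, once it exceeds about 0.4 (paddle about 26 mm down). Takes about 2 N at first, 4 N at the stop; springs back when let go
- paddle_left (a point): centre of the top of the black press paddle (36 x 40 mm, free above) at the outer end of the left lever; at rest 96 mm above the surface, at x 30, y +183 mm in the dispenser's frame; 68 mm outward of the lever's pivot (at the same x, height 90 mm); the point moves with the lever
- paddle_right (a point): centre of the top of the black press paddle (36 x 40 mm, free above) at the outer end of the right lever; at rest 96 mm above the surface, at x 30, y -183 mm in the dispenser's frame; 68 mm outward of the lever's pivot (at the same x, height 90 mm); the point moves with the lever
- tub_long: the long desiccant tub: white plastic cylinder with a grey cap, diameter 36 mm, length 56 mm, about 60 g, lying on its side. Origin at its centre; its y axis is the cylinder's axis, parallel to the gutter. Starts in the left or the right lane. Lying in the gutter its centre is 30 mm above the shelf
- tub_short: the short desiccant tub: same look and diameter (36 mm), only 30 mm long; starts in the other lane and stays there. Origin at its centre
- lens: black camera lens standing upright, diameter 68 mm, height 78 mm; origin at the centre of its underside. Stands beyond one end of the gutter (about 255 mm from the dispenser's middle), left or right
- hood: orange silicone lens hood, an open ring, diameter 76 mm, height 45 mm, standing beyond the gutter's other end; origin at the centre of its underside
- body_cap: white plastic body cap, a disc of diameter 60 mm, height 14 mm, lying in front of the gutter; origin at the centre of its underside
- macro_rail: aluminium macro rail with a turning knob, about 50 x 216 x 38 mm, lying behind the dispenser; origin under its middle
- filter_case: flat grey filter case 70 x 70 x 14 mm, off the dispenser's left side; origin at the centre of its underside
- battery: black camera battery 38 x 53 x 18 mm, off the dispenser's right side; origin at the centre of its underside
Things that resemble listed ones, but are neither listed nor needed, are in the scene too. Leave any blue or red look-alike of the tub_long alone. Leave any red look-alike of the tub_short alone.

How it is judged:
By the outcome, as a careful person would: the job done as asked, in the order asked, and still so for the second after the job is handed in, with the robot touching nothing.
It also fails if it takes over 48 s, if anything falls off the work surface, if the arm or the gripper's body presses on something with over 40 N, if the wrist force passes 120 N, or if a joint passes its speed limit or range.

### The arm

A 7-joint arm with a two-finger parallel gripper is mounted at the origin on the work surface. World frame = base frame: x ahead of the robot, y to its left, z up, the work surface at z = 0. Lengths are in m, angles in rad, forces in N, time in s.
With the tool pointing down it reaches from about 0.35 to 0.9 m from the base axis. Payload 19.9 kg.
Tool frame: the origin (TCP) lies at the very end of the fingers, on their centre line; the grasp point (between the pads) lies 19 mm behind it; z points along the fingers, y is the direction in which the jaws open and shut (so a half turn about z gives the same grasp; the last joint's range is limited). The gripper opens to 85 mm and grips with 20 to 120 N. Pads are 22 mm wide; open, the fingers measure 114 mm over their backs; the gripper's body (76 mm by 85 mm) begins 54 mm behind the grasp point. The pads swing forward as they close: fully open they stand 13 mm farther back than shut.
Start: joints at [1.187, 0.417, -0.01, 1.614, 0.005, 1.111, -0.053], TCP at [0.21, -0.589, 0.231] pointing down, gripper open.
Joint ranges: [-2.81, 2.81], [-0.39, 2.02], [-1.27, 1.25], [0.06, 2.57], [-1.19, 4.33], [0.19, 2], [-2.82, 2.82]. Speed limits (rad/s): [1.89, 1.89, 2.39, 2.39, 3.01, 3.01, 3.01].

### API

Orientations are given as a rotation vector (axis times angle).
In Python, from rig import bot, solver, capture, finish_job gives the robot as it stands. Calls block until the motion is done:
- bot.move_ptp(position, orientation): joint-space move of the TCP to a pose.
- bot.servo_line(position, attitude=None, rate=0.15, stop_force=None): straight line of the TCP; attitude=None keeps the orientation; rate is the mean speed in m/s. With stop_force (N) it stops when the force on the tool has changed by that much, and returns True; else False.
- bot.move_j(angles): joint-space move.
- bot.open_jaws() and bot.gripper_close(grip_force=None): open the fingers fully, or close them until they stop; grip_force is the grip in N (None keeps the last).
- bot.pause(seconds).
- solver.solve_ik(position, orientation): joint angles nearest the present ones, or None.
- capture(name): name is "scene" or "top" or "wrist"; returns a dict with "pixels" (384x512x3 uint8, red, green, blue), "K" (3x3 intrinsics, pixels), "rvec" (rotation vector, rad) and "tvec" (3), from world to camera coordinates, as OpenCV has them; the wrist camera has in their place "hand_eye" (4x4, takes a point from camera to tool coordinates, whose origin is the TCP and whose axes are the flange's). Camera axes: x right, y down, z forward; pixel columns grow to the right and rows downward; lengths in m; the calibration is good to about 2 mm. The wrist camera is an equidistant fisheye: a pixel r from the principal point sees the ray r / f radians off the axis. A picture is of the moment at which its call begins: read the wrist's pose just before it. There is no depth.
A pose or a line that the arm cannot do raises bot.IKError and nothing moves.
- finish_job(): hands the job in, once; it reports no verdict.
Readings, each from a call of its own:
- bot.read_clock(): time.
- bot.read_qpos(): joint angles.
- bot.read_qvel(): joint speeds.
- bot.read_effort(): joint torques, N m.
- bot.read_tcp_pos(): TCP position.
- bot.read_orientation(): TCP orientation.
- bot.read_force(): force on the tool from outside, world axes, zero at the start.
- bot.read_moment(): the same for the moment, N m.
- bot.read_width(): finger opening in m.
Only numpy, scipy, OpenCV 4.12 (cv2) and the standard library are available. Lean on these libraries where they do the work, as an engineer would, in place of code of your own. Each camera call takes 0.05 s, during which the arm holds its last target.

## Working session

There is one attempt and no reset: what is moved stays moved. The work goes in short steps, each a Python script; the robot and the scene stay as the last script left them, time stands still between calls to the robot, and variables do not carry over. Pictures are saved under pics/ and viewed, and the job is handed in when it is done.

```bash
ls; mkdir -p pics; python3 - <<'E'
from rig import bot,capture
import cv2,numpy as np
for n in ("scene","top","wrist"):
    c=capture(n); cv2.imwrite(f"pics/{n}0.png",c["pixels"][:,:,::-1]); np.save(f"pics/{n}0.npy",c,allow_pickle=True)
    print(n,c["K"].tolist(),[ (k,np.round(c[k],4).tolist()) for k in c if k in("rvec","tvec","hand_eye")])
print(bot.read_clock(),bot.read_orientation(),bot.read_force())
E
```

```text
pics
scene [[482.21136866152216, 0.0, 258.9929852517463], [0.0, 482.21136866152216, 194.56838309597225], [0.0, 0.0, 1.0]] [('rvec', [1.9492, 1.5236, -0.6335]), ('tvec', [-0.1953, -0.372, 1.5187])]
top [[439.92982540901886, 0.0, 260.130526454287], [0.0, 439.92982540901886, 189.276268027048], [0.0, 0.0, 1.0]] [('rvec', [2.1916, -1.9996, 0.2374]), ('tvec', [-0.0247, 0.648, 1.0856])]
wrist [[297.3186396354542, 0.0, 256.55796435748607], [0.0, 297.3186396354542, 190.332799803345], [0.0, 0.0, 1.0]] [('hand_eye', [[0.0003, -0.9495, -0.3138, 0.0799], [1.0, 0.0, 0.0009, -0.0], [-0.0009, -0.3138, 0.9495, -0.1432], [0.0, 0.0, 0.0, 1.0]])]
0.15 [-3.09465924e+00 -5.35689515e-01  3.56023511e-04] [ 0.43514825 -0.5021574   0.45446618]
```

View pics/scene0.png

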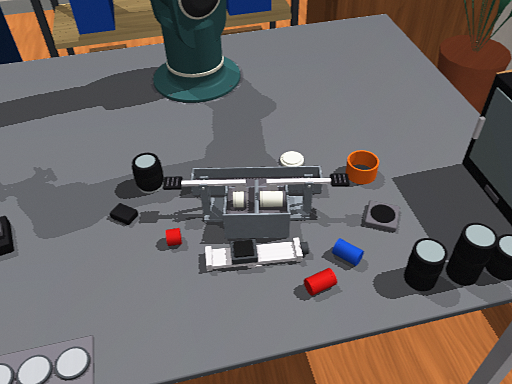

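View pics/top0.png

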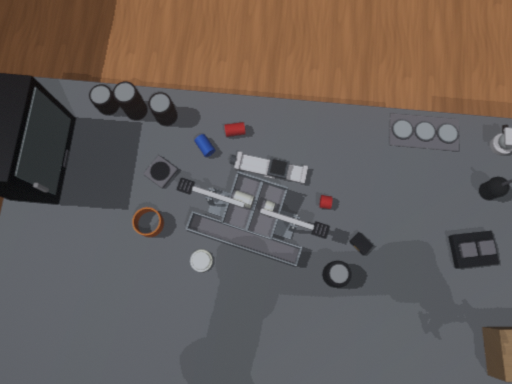

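View pics/wrist0.png

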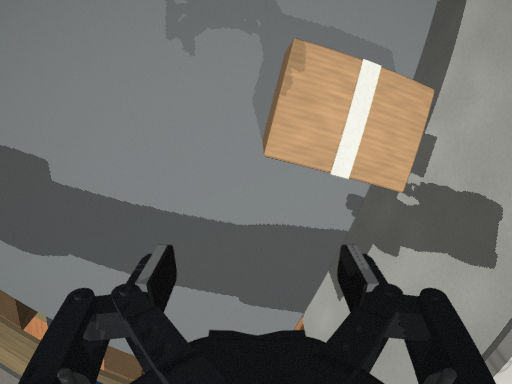

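The long tub appears to be in the left (+y) lane and the lens at the right (-y) end. I'll zoom in to confirm this and to measure.

```bash
python3 - <<'E'
import cv2,numpy as np
t=cv2.imread("pics/top0.png")[160:290,130:350]; cv2.imwrite("pics/topz.png",cv2.resize(t,None,fx=3.6,fy=3.6,interpolation=cv2.INTER_CUBIC))
t=cv2.imread("pics/scene0.png")[140:280,125:400]; cv2.imwrite("pics/scenez.png",cv2.resize(t,None,fx=2.9,fy=2.9,interpolation=cv2.INTER_CUBIC))
E
```

```text
(no output)
```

View pics/topz.png

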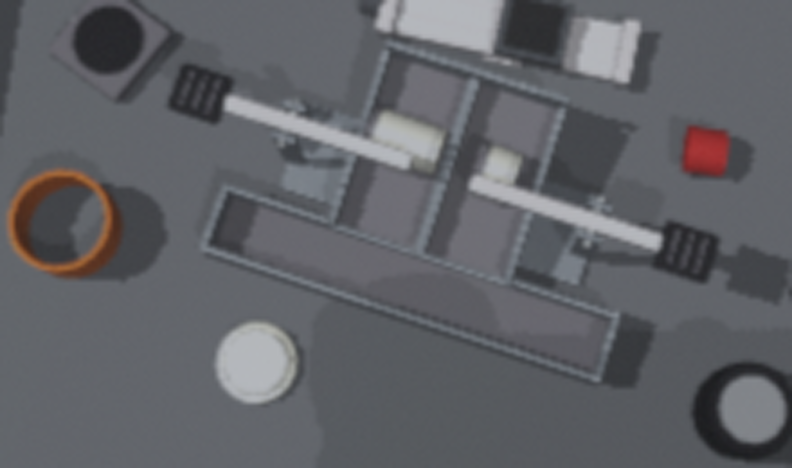

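View pics/scenez.png

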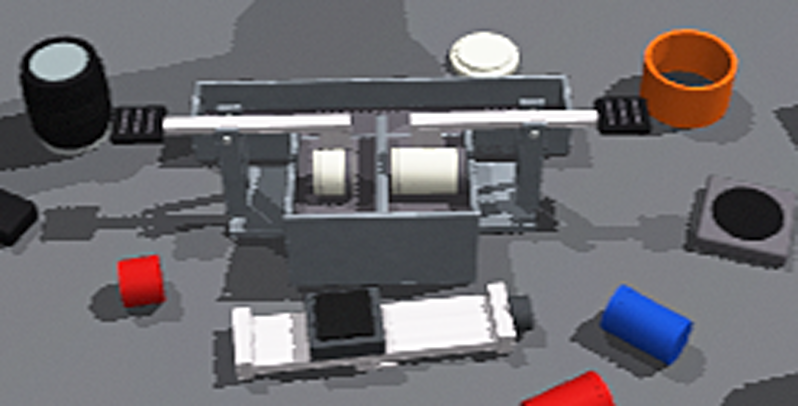

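```bash
cat > h.py <<'E'
import cv2,numpy as np
def load(n): return np.load(f"pics/{n}.npy",allow_pickle=True).item()
def cam(c): 
    R=cv2.Rodrigues(np.array(c["rvec"],float))[0]; t=np.array(c["tvec"],float).ravel(); return np.array(c["K"]),R,t
def onplane(c,p,z):
    K,R,t=cam(c); d=R.T@np.linalg.solve(K,[p[0],p[1],1]); o=-R.T@t
    return o+d*(z-o[2])/d[2]
def tri(c1,p1,c2,p2):
    P=[]
    for c in(c1,c2):
        K,R,t=cam(c);P.append(K@np.c_[R,t])
    X=cv2.triangulatePoints(P[0],P[1],np.array(p1,float).reshape(2,1),np.array(p2,float).reshape(2,1)).ravel();return X[:3]/X[3]
def proj(c,X):
    K,R,t=cam(c); return cv2.projectPoints(np.atleast_2d(X).astype(float),cv2.Rodrigues(R)[0],t,K,None)[0][:,0]
def blob(img,seed,half,thr=45):
    x,y=map(int,seed); g=img[y-half:y+half,x-half:x+half].max(2); m=(g<thr).astype(np.uint8)
    n,l,s,ce=cv2.connectedComponentsWithStats(m,connectivity=8)
    i=min(range(1,n),key=lambda i:np.hypot(*(ce[i]-half))+ (0 if s[i,4]>40 else 100))
    return ce[i]+[x-half,y-half],s[i]
E
python3 - <<'E'
from h import *
T,S=load("top0"),load("scene0")
seeds={"L":((130+201/3.6,160+93/3.6),(125+623/2.9,140+116/2.9)),"R":((130+686/3.6,160+251/3.6),(125+138/2.9,140+124/2.9))}
P={}
for k,(a,b) in seeds.items():
    for thr in (35,45,55):
        pa,sa=blob(T["pixels"],a,12,thr); pb,sb=blob(S["pixels"],b,13,thr)
        X=tri(T,pa,S,pb); print(k,thr,pa,sa[2:],pb,sb[2:],X.round(4),np.round(onplane(T,pa,.096),4))
    P[k]=onplane(T,blob(T["pixels"],a,12,45)[0],.096)
d=P["L"]-P["R"]; print("span",np.linalg.norm(d),"yaw",np.arctan2(-d[0],d[1]))
z={"Lf":(205,250),"Lb":(228,188),"Rb":(617,315),"Rf":(600,380)}
G={k:onplane(T,(130+v[0]/3.6-.36,160+v[1]/3.6-.36),.042) for k,v in z.items()}
for k in G: print(k,G[k].round(4))
c=sum(G.values())/4; d=(G["Lf"]+G["Lb"]-G["Rf"]-G["Rb"])/2; print(c,np.linalg.norm(d),np.arctan2(-d[0],d[1]))
yaw=np.arctan2(-d[0],d[1]); R=np.array([[np.cos(yaw),-np.sin(yaw)],[np.sin(yaw),np.cos(yaw)]])
print("from gutter",c[:2]+R@[.046,0],"from paddles",((P["L"]+P["R"])/2)[:2]+R@[-.03,0])
E
```

```text
Traceback (most recent call last):
  File "h.py", line 18, in blob
    i=min(range(1,n),key=lambda i:np.hypot(*(ce[i]-half))+ (0 if s[i,4]>40 else 100))
ValueError: min() iterable argument is empty
```

```bash
sed -i 's/thr in (35,45,55)/thr in (45,)/' h.py; cat > m.py <<'E'
from h import *
T,S=load("top0"),load("scene0")
for k,(a,b) in {"L":((186,186),(340,180)),"R":((320.5,229.7),(172.5,182.7))}.items():
    for I,p in((T,a),(S,b)):
        x,y=map(int,p); print(k,p); print(I["pixels"][y-9:y+10,x-12:x+13].max(2))
E
python3 m.py
```

```text
L (186, 186)
[[ 73  82  93  96  95  93  87  81  79  85  88  92  95  95  96  96  96 100
  106 108 107 107 107 108 107]
 [ 82  93  94  95  95  87  68  51  50  55  62  76  85  88  93  95  96  96
  100 104 105 104 106 107 108]
 [ 86  95  95  95  94  83  54  46  53  57  51  50  55  61  76  86  88  91
   95  97  96  96 100 104 104]
 [101  98  96  96  93  78  50  47  66  76  55  46  50  53  51  55  63  76
   85  89  92  96  96  97  96]
 [106 103  99  97  88  67  47  48  65  70  50  48  57  62  48  46  54  55
   53  62  79  92  97  96  96]
 [107 107 105  99  81  54  49  57  65  56  48  59  64  56  47  56  69  62
   46  48  63  86  94  96  96]
 [107 107 106  98  74  50  51  69  75  52  50  68  75  53  49  69  77  57
   47  46  67  89  96  96  97]
 [107 107 106  94  65  50  59  75  73  50  57  72  72  50  50  67  72  50
   46  50  78 100 100  99 100]
 [107 107 104  89  58  50  67  78  60  50  63  72  58  49  57  67  57  49
   52  68  91 107 108 107 106]
 [107 106  98  74  52  52  67  73  53  51  70  77  52  52  69  76  52  49
   81 118 136 134 126 113 109]
 [107 106  91  59  50  58  66  60  49
[... 6243 characters left out ...]
43  30  24  79  75  23  25  68  83  49
   25  30  15  64 113 126 124]
 [ 37 117 115  46  24  30  34  35  31  31  30  34  33  32  32  33  35  33
   33  31  22  64  93  90  88]
 [113 143  91  22  29  31  32  30  28  32  32  29  27  30  27  26  24  27
   25  23  21  42  54  51  50]
 [139 127  83  27   5   9   9   7  11   8   8   4   6   7   6   5   5   5
    4   1  10  37  55  52  53]
 [ 99 109 114  73  14  16  18  17  17  16  20  36  50  48  48  49  47  50
   46  47  48  52  52  54  56]
 [108 108 110 114 114 118 117 118 115 116 118 116 115 113 116 115 115 115
  115 118 121  94  52  51  54]
 [108 108 110 109 110 112 110 110 112 112 111 111 109 110 111 111 109 110
  108 113  85  52  50  53  57]]
```

```bash
python3 - <<'E'
from h import *
T,S=load("top0"),load("scene0")
P={}
for k,(a,b) in {"L":((185,185.7),(339,178)),"R":((320.2,229.3),(171.7,181.2))}.items():
    X=tri(T,a,S,b); P[k]=X; print(k,X.round(4),onplane(T,a,.096).round(4),onplane(S,b,.096).round(4), proj(T,X)-a)
d=P["L"]-P["R"]; print("span",np.linalg.norm(d),"yaw",np.arctan2(-d[0],d[1]))
z={"Lf":(205,250),"Lb":(228,188),"Rb":(617,315),"Rf":(600,380)}
G={k:onplane(T,(130+v[0]/3.6-.36,160+v[1]/3.6-.36),.042) for k,v in z.items()}
c=sum(G.values())/4; d=(G["Lf"]+G["Lb"]-G["Rf"]-G["Rb"])/2; print(c,np.linalg.norm(d),np.linalg.norm(G["Lf"]-G["Lb"]))
yaw=np.arctan2(-d[0],d[1]);print(yaw); R=np.array([[np.cos(yaw),-np.sin(yaw)],[np.sin(yaw),np.cos(yaw)]])
print("from gutter",c[:2]+R@[.046,0],"from paddles",((P["L"]+P["R"])/2)[:2]+R@[-.03,0])
for n,p in {"lens":(339,273),"hood":(147,222),"case":(161,171)}.items(): print(n,(R.T@(onplane(T,p,.05 if n!="case" else .014)[:2]-c[:2]-R@[.046,0])).round(3))
# scene gutter corners at far (robot side) rim: zoom (196,81),(568,77)
for v in((196,81),(568,77)):
    p=onplane(S,(125+v[0]/2.9-.3,140+v[1]/2.9-.3),.042);print(p, R.T@(p[:2]-c[:2]-R@[.046,0]))
E
```

```text
L [0.6346 0.2293 0.0939] [0.6341 0.229  0.096 ] [0.6366 0.2283 0.096 ] [[0.02279529 0.00854709]]
R [ 0.553  -0.1276  0.0945] [ 0.5528 -0.1268  0.096 ] [ 0.5545 -0.128   0.096 ] [[0.21496158 0.0315503 ]]
span 0.36613407857520347 yaw -0.22471559320606865
[0.51906405 0.06620147 0.042     ] 0.3037233519196791 0.048891772969337915
-0.22475503192016605
from gutter [0.56390709 0.05594957] from paddles [0.56456534 0.05757051]
lens [-0.056 -0.263]
hood [-0.086  0.256]
case [0.063 0.282]
[ 0.46287983 -0.07588033  0.042     ] [-0.06910569 -0.15102991]
[0.53600226 0.22433014 0.042     ] [-0.06472955  0.15792651]
```

```bash
cat >> h.py <<'E'
YAW=-0.2247; C0=np.array([0.5643,0.0570])
Rd=np.array([[np.cos(YAW),-np.sin(YAW)],[np.sin(YAW),np.cos(YAW)]])
def W(x,y,z): return np.r_[C0+Rd@[x,y],z]
ORI=cv2.Rodrigues(np.c_[np.r_[Rd[:,0],0],np.r_[-Rd[:,1],0],[0,0,-1.]])[0].ravel()
E
python3 - <<'E'
from h import *
from rig import bot,solver,capture
print(ORI,W(.03,.187,.2))
for p in [(.03,.187,.25),(.03,.187,.06),(-.046,.1,.15),(-.046,.1,.02),(-.046,-.08,.02)]:
    q=solver.solve_ik(W(*p),ORI); print(p,None if q is None else np.round(q,2))
t=bot.read_clock()
bot.gripper_close(); print(bot.read_clock(), bot.read_width())
bot.move_ptp(W(.03,.187,.22),ORI); print(bot.read_clock(),bot.read_tcp_pos())
bot.servo_line(W(.03,.187,.125)); print(bot.read_clock(),bot.read_tcp_pos(),bot.read_force())
for n in("top","wrist"):
    c=capture(n); cv2.imwrite(f"pics/{n}1.png",c["pixels"][:,:,::-1])
E
```

```text
[ 3.12178609 -0.35221587  0.        ] [0.63521203 0.23261459 0.2       ]
(0.03, 0.187, 0.25) [ 0.09  0.6  -0.75  1.43  0.41  1.27 -2.49]
(0.03, 0.187, 0.06) [-0.07  0.74 -0.48  1.58  0.4   0.92 -2.48]
(-0.046, 0.1, 0.15) [ 0.17  0.49 -0.67  1.82  0.36  0.96 -2.45]
(-0.046, 0.1, 0.02) [-0.03  0.64 -0.41  1.89  0.38  0.7  -2.46]
(-0.046, -0.08, 0.02) [ 0.2   0.54 -0.29  2.05  0.26  0.59 -2.07]
0.9167 0.00017214783304977702
4.15 [0.63550508 0.23186963 0.21994766]
4.9333 [0.63565048 0.23293267 0.12594703] [-0.02772011  0.44320075  0.92253461]
```

View pics/wrist1.png

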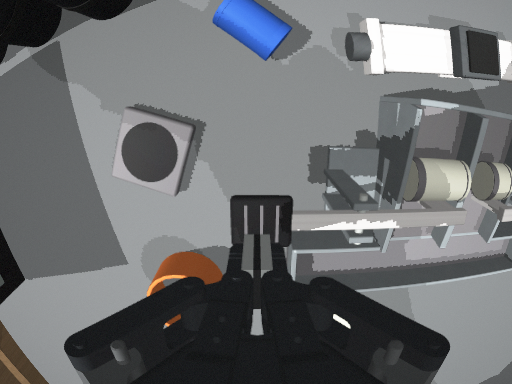

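The wrist view shows the paddle centred near (262,220), with the fingertips at (258,245) just above it. I'll check the position by casting a ray, then press.

```bash
cat >> h.py <<'E'
def wristplane(K,HE,tcp,rv,p,z):
    v=(np.array(p)-[K[0,2],K[1,2]])/K[0,0]; r=np.hypot(*v); d=np.r_[v/r*np.sin(r),np.cos(r)]
    Rt=cv2.Rodrigues(np.array(rv,float))[0]; HE=np.array(HE)
    o=Rt@HE[:3,3]+tcp; d=Rt@HE[:3,:3]@d
    return o+d*(z-o[2])/d[2]
def disp(X): return Rd.T@(np.array(X)[:2]-C0)
E
python3 - <<'E'
from h import *
from rig import bot,capture
w=load("wrist0")
print("paddle est",disp(wristplane(w["K"],w["hand_eye"],bot.read_tcp_pos(),bot.read_orientation(),(262,220),.096)),"tcp",disp(bot.read_tcp_pos()))
r=bot.servo_line(W(.03,.187,.058),rate=.04,stop_force=9); print(r,bot.read_clock(),bot.read_tcp_pos(),bot.read_force())
bot.pause(1.0); print(bot.read_tcp_pos(),bot.read_force())
c=capture("wrist"); cv2.imwrite("pics/wrist2.png",c["pixels"][:,:,::-1])
c=capture("scene"); cv2.imwrite("pics/scene2.png",cv2.resize(c["pixels"][140:280,125:400,::-1],None,fx=2.9,fy=2.9))
E
```

```text
paddle est [0.0331361  0.18380058] tcp [0.03044983 0.18738763]
True 6.5 [0.63546395 0.23274744 0.06110709] [-2.27783574 -0.87725215 10.88848847]
[0.63542522 0.23274256 0.0611699 ] [-2.20009727 -1.66603594 11.54638977]
```

View pics/wrist2.png

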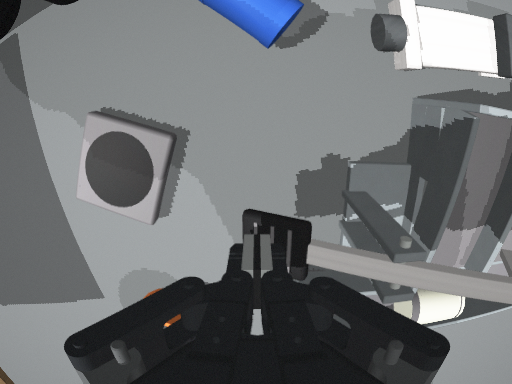

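View pics/scene2.png

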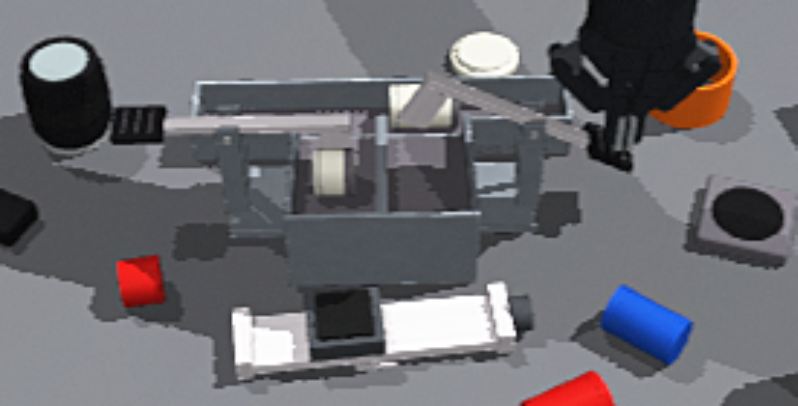

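The gate lifted, and the long tub has left its lane for the gutter (scene view, about (420,105) in the zoomed crop). I'll lift off and look again.

```bash
python3 - <<'E'
from h import *
from rig import bot,capture
bot.servo_line(W(.03,.187,.16)); print(bot.read_clock(),bot.read_force())
bot.servo_line(W(-.046,.115,.16)); print(bot.read_clock(),bot.read_tcp_pos(),bot.read_orientation())
for n in("top","wrist","scene"):
    c=capture(n); np.save(f"pics/{n}3.npy",c,allow_pickle=True); im=c["pixels"][:,:,::-1]
    if n=="scene": im=cv2.resize(im[140:280,125:400],None,fx=2.9,fy=2.9)
    if n=="top": im=cv2.resize(im[160:290,130:350],None,fx=3.6,fy=3.6)
    cv2.imwrite(f"pics/{n}3.png",im)
E
```

```text
8.4167 [-0.02677833 -0.50816167 -0.76527434]
9.2667 [0.54563073 0.17968379 0.15995897] [ 3.12172923e+00 -3.52472913e-01 -5.83711296e-04]
```

View pics/wrist3.png

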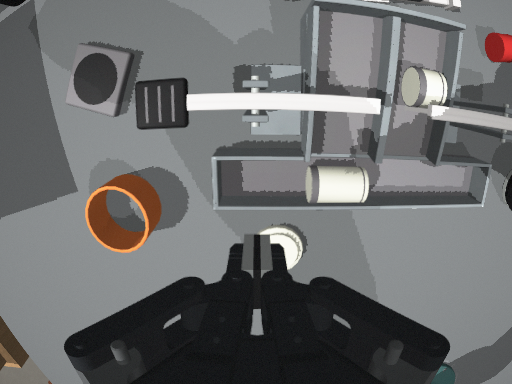

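View pics/scene3.png

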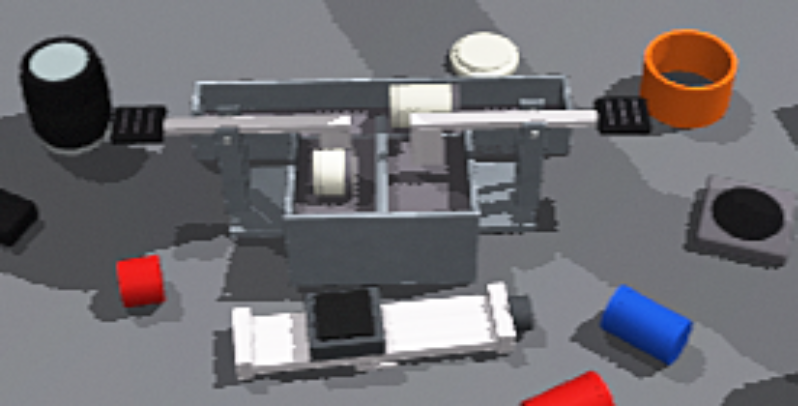

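View pics/top3.png

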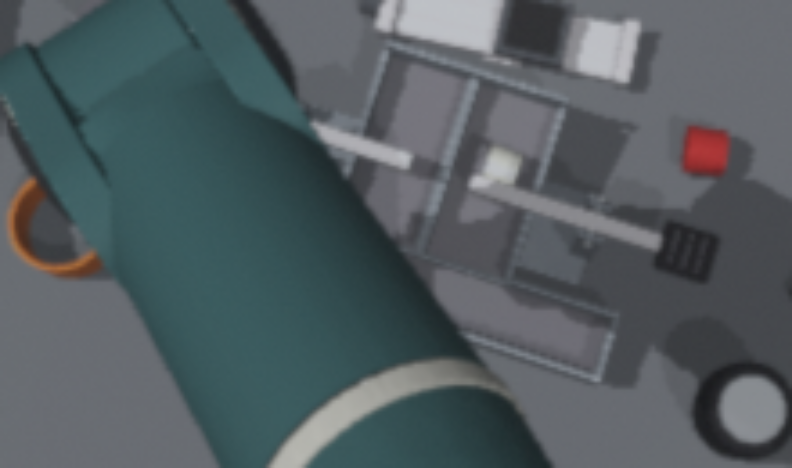

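```bash
python3 - <<'E'
from h import *
from rig import bot
w=load("wrist3"); a=(w["K"],w["hand_eye"],bot.read_tcp_pos(),bot.read_orientation())
for n,p,z in [("gLb",(216,156),.042),("gLf",(216,208),.042),("gRf",(485,206),.042),("gRb",(485,163),.042),("tubL",(308,184),.042),("tubR",(368,184),.042),("tubtop",(338,184),.048)]:
    print(n,disp(wristplane(*a,p,z)).round(4))
E
```

```text
gLb [-0.0195  0.1515]
gLf [-0.0697  0.1535]
gRf [-0.0716 -0.157 ]
gRb [-0.0195 -0.1419]
tubL [-0.0458  0.0673]
tubR [-0.0455  0.0076]
tubtop [-0.0438  0.0401]
```

```bash
python3 - <<'E'
from h import *
from rig import bot,capture
X=-.0455
print(bot.servo_line(W(X,.108,.05)), bot.read_force())
print(bot.servo_line(W(X,.108,.020),rate=.05,stop_force=6),bot.read_clock(),bot.read_tcp_pos(),bot.read_force())
print(bot.servo_line(W(X,.0,.020),rate=.05,stop_force=8),bot.read_clock(),disp(bot.read_tcp_pos()),bot.read_force())
c=capture("wrist"); cv2.imwrite("pics/wrist4.png",c["pixels"][:,:,::-1])
E
```

```text
False [-0.05237169  0.09044236  0.47658265]
False 11.05 [0.54403637 0.17254356 0.02004216] [-0.37349325  0.49713156 -0.31006355]
False 13.3583 [-0.04551661  0.00011394] [1.13428006 0.42839947 0.74009153]
```

View pics/wrist4.png

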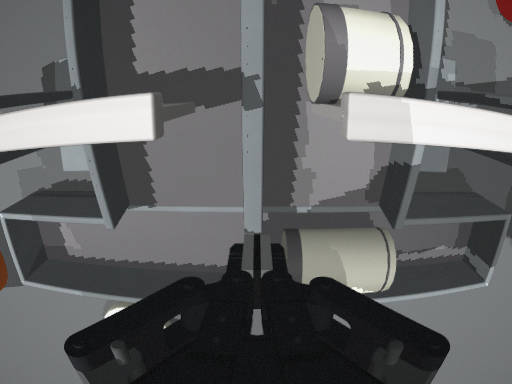

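The tub (about (340,260)) is sliding straight ahead of the fingertips, and the short tub is still in place. I'll keep pushing to the end wall.

```bash
python3 - <<'E'
from h import *
from rig import bot,capture
X=-.0455
print(bot.servo_line(W(X,-.065,.020),rate=.05,stop_force=8),bot.read_clock(),disp(bot.read_tcp_pos()),bot.read_force())
print(bot.servo_line(W(X,-.095,.020),rate=.015,stop_force=4),bot.read_clock(),disp(bot.read_tcp_pos()),bot.read_force())
c=capture("wrist"); cv2.imwrite("pics/wrist5.png",c["pixels"][:,:,::-1])
E
```

```text
False 14.8583 [-0.0455346  -0.06475546] [ 0.51535797 -0.50108209  0.77958699]
True 15.9083 [-0.04553256 -0.07835361] [0.87229094 2.4753111  1.77135013]
```

View pics/wrist5.png

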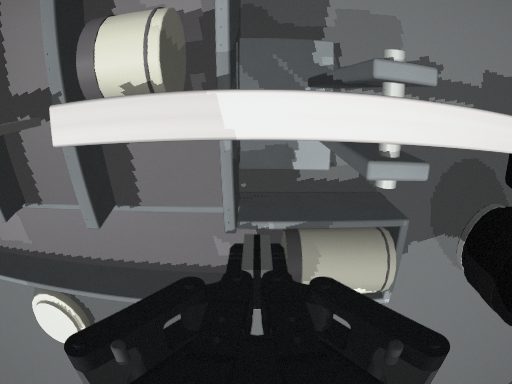

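Contact came at y = -78 mm, where the wall was predicted. I'll back off, rise and check.

```bash
python3 - <<'E'
from h import *
from rig import bot,capture
X=-.0455
bot.servo_line(W(X,-.05,.020),rate=.04); bot.servo_line(W(X,-.05,.2))
p=bot.read_tcp_pos();o=bot.read_orientation()
c=capture("wrist"); np.save("pics/wrist6.npy",c,allow_pickle=True); cv2.imwrite("pics/wrist6.png",c["pixels"][:,:,::-1])
np.save("pics/pose6.npy",np.r_[p,o])
bot.move_ptp(np.array([.21,-.5,.28]),ORI)
for n in("top","scene"):
    c=capture(n); im=c["pixels"][:,:,::-1]
    im=cv2.resize(im[140:280,125:400],None,fx=2.9,fy=2.9) if n=="scene" else cv2.resize(im[160:290,130:350],None,fx=3.6,fy=3.6)
    cv2.imwrite(f"pics/{n}6.png",im)
print(bot.read_clock(),bot.read_tcp_pos(),bot.read_force())
E
```

```text
20.475 [ 0.21079561 -0.49959497  0.27994292] [ 1.17412428  0.35403127 -0.55877472]
```

View pics/wrist6.png

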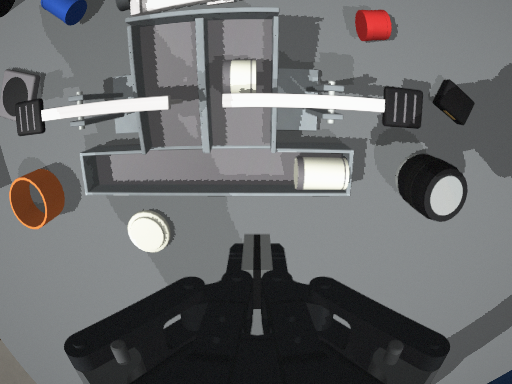

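View pics/top6.png

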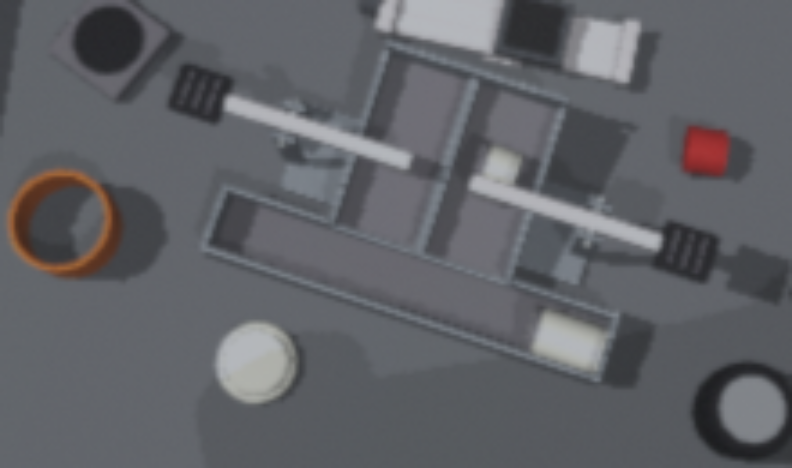

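View pics/scene6.png

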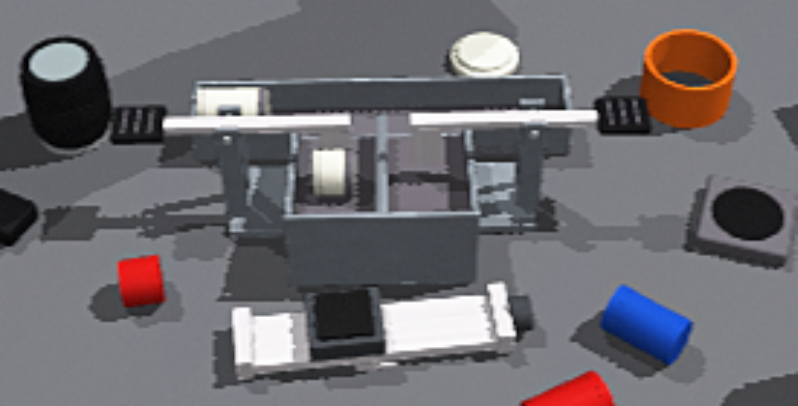

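The tub sits at the lens-side end ((322,173) in the wrist view) and nothing else has moved. One last check is how big the gap to the wall is.

```bash
python3 - <<'E'
from h import *
w=load("wrist6");P=np.load("pics/pose6.npy");c=w["pixels"]
print(c[173,285:360].max(1))
a=(w["K"],w["hand_eye"],P[:3],P[3:])
for p,z in[((295,173),.042),((349,173),.042),((349,173),.030),((349,173),.042)]: print(p,z,disp(wristplane(*a,p,z)).round(4))
cv2.imwrite("pics/w6z.png",cv2.resize(c[130:210,270:370,::-1],None,fx=7,fy=7,interpolation=cv2.INTER_NEAREST))
E
```

```text
[129 131 129 129 129 128 130 127 138 174 177 178 177 165 148 148 148 148
 146 203 248 252 252 252 252 252 252 252 252 252 252 252 252 252 252 252
 252 252 252 252 252 252 252 252 252 252 252 252 252 252 252 252 252 252
 252 252 252 252 252 246 180 249 252 251 189 144 165 105  92  93  93  93
  92  93  93]
(295, 173) 0.042 [-0.0462 -0.0911]
(349, 173) 0.042 [-0.0457 -0.1505]
(349, 173) 0.03 [-0.0489 -0.1545]
(349, 173) 0.042 [-0.0457 -0.1505]
```

View pics/w6z.png

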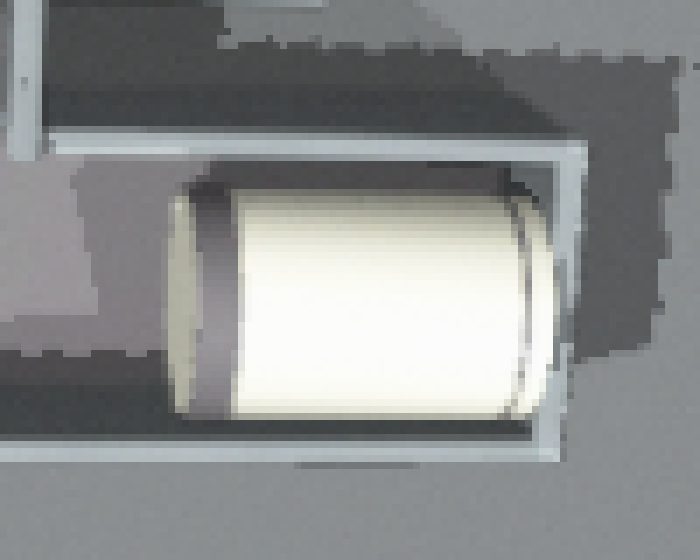

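The tub's end touches the inner face of the wall with no visible gap, so I'm handing in.

```bash
python3 -c "
from rig import finish_job
print(finish_job())"
```

```text
the job is handed in; nothing more can be done
None
```

The long tub is out of its lane and rests against the end wall of the gutter nearer the black lens. The job was handed in at about 20.5 s, within the 48 s limit.

- **Lever:** The long tub was in the left lane. I pressed the left paddle down to its stop, with about 11 N on the tool, and the tub rolled out. After I lifted off, the lever sprang back to rest.
- **Push:** I pushed the tub along the gutter with the closed fingertips, without gripping it. It met the wall with the TCP at y -78 mm in the dispenser's frame; I had predicted about -80 mm.
- **Last checks:** The wrist picture shows no visible gap between tub and wall, and the tub's end measured about y -150 mm, where the wall stands. In the top and scene views, the short tub, both levers and the other objects look unmoved. The arm finished well clear of everything.
- **Disagreements:** No check failed. Position estimates from the different views differed by up to about 3 mm. The exceptions were four rougher estimates: gutter corners that came out up to about 8 mm off in single views, and the lens at about 269 mm from the dispenser's middle, where the task gives about 255 mm. I used neither for the moves.

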